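# Hang the clip magnet on its drop-latch peg

### The arm

A 6-joint arm with a two-finger parallel gripper is mounted at the origin on the work surface. World frame = base frame: x ahead of the robot, y to its left, z up, the work surface at z = 0. Lengths are in mm, angles in rad, forces in N, time in s.
With the tool pointing down it reaches from about 300 to 775 mm from the base axis. Payload 14.6 kg.
Tool frame: the origin (TCP) lies on the centre line of the jaws, within the pads' length; the fingertips stand 8 mm ahead of it and the grasp point (between the pads) lies 11 mm behind it; z points along the fingers, y is the direction in which the jaws open and shut (so a half turn about z gives the same grasp; the last joint's range is limited). The gripper opens to 94 mm and grips with 3 to 60 N. Pads are 16 mm wide; open, the fingers measure 119 mm over their backs; the gripper's body (75 mm by 177 mm) begins 78 mm behind the grasp point.
Start: joints at [1.159, 0.3, 1.521, -0, 1.321, -0.067], TCP at [185.902, 517.619, 213.446] pointing down, gripper open.
Joint ranges: [-3.03, 3.03], [-0.79, 2.21], [0.23, 2.52], [-1.04, 4.18], [0, 3.07], [-2.55, 2.55]. Speed limits (rad/s): [2.22, 2.22, 2.57, 3.14, 3.14, 3.14].

### API

Orientations are given as [roll, pitch, yaw] about the fixed x, y, z axes, in that order (R = Rz(yaw) Ry(pitch) Rx(roll)).
In Python, from cell import read_state, cams, manip gives the robot as it stands.
- The arm moves only by the shell command python3 -m handwheel 'ROWS' [OPENING] [FORCE]. ROWS is JSON, a list of rows, each a list of 4 numbers: the shift along the tool's x, y, z in m, then the turn about the tool's z in degrees. In form: [[dx, dy, dz, turn], ...]. A call has 1 to 5 rows; each row is the pose to reach, as a shift and turn from the pose measured when the call began, along the tool's axes at that moment; what a row does not reach only later rows make up. A row lasts 1/8 s, in which the tool goes at most 62.5 mm and 10.7 degrees, less where a joint would pass 70% of its speed; a pose out of reach is approached as far as the arm can. A call with a gripper value outside its range is refused whole. OPENING is the closure, from 0 (fully open) to 1 (shut), set as the call begins (- or left out, the last holds). The fingers move at their own pace and stop on an object; FORCE is the grip in N (left out, the last holds). Time passes only in rows, so rows that repeat a pose let the fingers close. It gives the time, the measured TCP pose, the force and the opening at its end, in the units of the state.
- read_state(): the state, without advancing time (a new reading comes with each control period).
- cams.camera(name): name is "side" or "top" or "wrist"; returns the picture (384x512x3 uint8, red, green, blue); there is no depth.
- cams.get_calibration(name): a dict with "vertical_fov" (degrees; the focal length in pixels is half the picture's height over the tangent of half this angle, whatever the lens; pixels are square), "cx", "cy" (the principal point, pixels), "R" (3x3) and "t" (3): a world point X has camera coordinates R X + t. Camera axes: x right, y down, z forward; pixel columns grow to the right and rows downward; lengths in mm; the calibration is good to about 2 mm. A picture is of the moment at which its call begins: read the wrist's pose just before it. get_calibration takes no time and is no camera call; for the wrist camera it gives the pose at the moment of the call.
- manip.sign_off(): hands the job in, once; it reports no verdict.
The state is a dict: "clock": time; "joints": joint angles; "qd": joint speeds; "effort": joint torques, N m; "eef_pos": TCP position; "eef_rot": TCP orientation; "wrist_force": force on the tool from outside, world axes, zero at the start; "moment": the same for the moment, N m; "finger_gap": finger opening in mm.
Only numpy, scipy, OpenCV 4.12 (cv2) and the standard library are available. Lean on these libraries where they do the work, as an engineer would, in place of code of your own. Each camera call takes 0.05 s, during which the arm holds its last target. There are 200 camera calls.

### The job

Pick up the yellow clip magnet standing on the counter and hang it by its eye on the steel peg over the clip tray: slide the eye in along the peg, under the red gravity flap, which it lifts, and home to the peg's shoulder, so that the flap drops shut behind it. Then draw the magnet back until you feel its eye come up against the closed flap, hold a light pull of a few newtons on it for a second to be sure that it is locked on, and let go so that it hangs still from the peg. Force nothing, the flap least of all, and leave the other things on the counter and in the tray where they are.

Things in the scene. Friction and masses are not known exactly. Their poses are not given: they have to be found in the camera images.
- eye (a point): Centre of the hanging eye of the loose yellow clip magnet, 67 mm above its underside; grip here. The eye is a flat upright frame 44 mm wide (x axis; flat outer sides), 8 mm thick (y; the peg goes through this way, either way round), from 44 to 88 mm high (z, up); its opening is 28 mm wide, 30 mm high. Below: narrow neck, round puck 60 mm across, 24 mm high. 165 to 290 g in all. Stands upright.
- eye_top (a point): Middle of the underside of the eye's top bar, 15 mm above eye (82 mm above the magnet's underside): the spot that rests on the peg. The bar is 6 mm high and 8 mm thick. Axes as eye.
- peg_tip (a point): Free rounded end of the level steel peg (8 mm thick), on its centre line, 150 mm above the counter. The peg points to +y of this frame; the eye goes on towards -y; x is level across the peg, z up. The eye's top bar passes in the 12.5 mm gap between the peg and a 5 mm bar 19 mm above it (centre to centre), which begins 8 mm in from the tip.
- shoulder (a point): Round shoulder on the peg, 18 mm across, that stops the eye, its face 72 mm in from the tip (the bar's middle then 68 mm in); point on the peg's centre line, axes as peg_tip. The upright that carries the peg (50 mm wide, 178 mm high) stands 49 mm further in. Between tip and upright nothing reaches higher than 24 mm above the peg's centre line.
- flap (a joint): Angle of the red gravity flap (30 g, 24 mm wide, 3 mm thick), rad: 0 hangs shut, ending 1 mm above the peg; to 1.35 as it swings inwards (-y of peg_tip) and up. Outwards it is rigid. Its clamp is set by hand: it hangs 18 to 44 mm in from the tip, not measured. The eye's bar lifts it; it drops once the bar's middle is some 18 mm past it, so with the bar at the shoulder it is always down.
- station: The fixed clip station: aluminium tray 200 x 220 x 28 mm under the peg, blue upright with the peg, and on the +y side a sloped metal chute (150 mm wide, its lower lip 38 mm high and 85 mm beyond the peg's tip, rising at 34 degrees to 230 mm). Origin on the counter under the peg's line, 20 mm in from the tip; axes as peg_tip.
- weight: Steel letter-scale weight, 40 mm across, 47 mm tall, with a knob; leave alone. Origin under its centre.
- marble: Clear glass marble paperweight, 52 mm across, 47 mm tall, on a flat foot; leave alone. Origin under its centre.
- stamp: Rubber stamp, 50 x 26 mm wooden block with black handle, 48 mm tall; leave alone. Origin under its centre.
- clip1: Purple binder clip, 32 x 20 x 12 mm, lying in the tray; leave alone. Origin under its centre.
- clip2: Purple binder clip like clip1, in the tray; leave alone.
- clip3: Purple binder clip like clip1, on the counter; leave alone.
- clip4: Purple binder clip like clip1, on the counter; leave alone.
Things that resemble listed ones, but are neither listed nor needed, are in the scene too. Of the things shaped like the part that bears eye, the yellow one is meant.

How it is judged:
By the outcome, as a careful person would: the job done as asked, in the order asked, and still so for the second after the job is handed in, with the robot touching nothing.
It also fails if it takes over 64 s, if anything falls off the work surface, if the arm or the gripper's body presses on something with over 40 N, if the wrist force passes 120 N, or if a joint passes its speed limit or range.

## Working session

There is one attempt and no reset: what is moved stays moved. The work goes in short steps, Python scripts to look and compute and a shell command to move; the robot and the scene stay as the last step left them, time stands still between calls to the robot, and variables do not carry over. Pictures are saved under pics/ and viewed, about 8 in all and at most 12, crops included, and the job is handed in when it is done.

```bash
mkdir -p pics; ls
python3 - <<'E'
from cell import read_state, cams, manip
import cv2,numpy as np
s=read_state();print({k:np.round(v,3).tolist() for k,v in s.items()})
for n in("side","top","wrist"):
    c=cams.get_calibration(n);print(n,{k:np.round(v,3).tolist() for k,v in c.items()})
    im=cams.camera(n)[:,:,::-1];cv2.imwrite(f"pics/{n}0.png",im)
a=cv2.resize(cv2.imread("pics/top0.png"),(800,600),interpolation=cv2.INTER_CUBIC);cv2.imwrite("pics/top0b.png",a)
a=cv2.resize(cv2.imread("pics/side0.png"),(800,600),interpolation=cv2.INTER_CUBIC);cv2.imwrite("pics/side0b.png",a)
E
```

```text
pics
{'clock': 0.0, 'joints': [1.159, 0.3, 1.522, -0.0, 1.321, -0.067], 'qd': [-0.001, -0.001, 0.0, -0.002, -0.001, 0.0], 'effort': [-0.0, -53.18, -35.274, 0.071, 0.024, -0.0], 'eef_pos': [185.796, 517.39, 212.868], 'eef_rot': [-3.14, -0.0, 2.797], 'wrist_force': [-0.22, 0.695, 0.722], 'moment': [-0.018, -0.037, 0.003], 'finger_gap': 93.906}
side {'vertical_fov': 52.233, 'cx': 253.712, 'cy': 192.778, 'R': [[0.983, -0.182, -0.016], [-0.151, -0.763, -0.629], [0.102, 0.621, -0.777]], 't': [-483.163, 75.633, 900.21]}
top {'vertical_fov': 42.544, 'cx': 251.232, 'cy': 188.086, 'R': [[-0.012, -1.0, 0.009], [-0.993, 0.011, -0.118], [0.118, -0.01, -0.993]], 't': [-81.12, 505.408, 1305.446]}
wrist {'vertical_fov': 59.981, 'cx': 258.082, 'cy': 191.134, 'R': [[0.338, 0.941, -0.002], [0.914, -0.328, 0.237], [0.222, -0.082, -0.972]], 't': [-549.865, -25.192, 389.981]}
```

View pics/top0b.png

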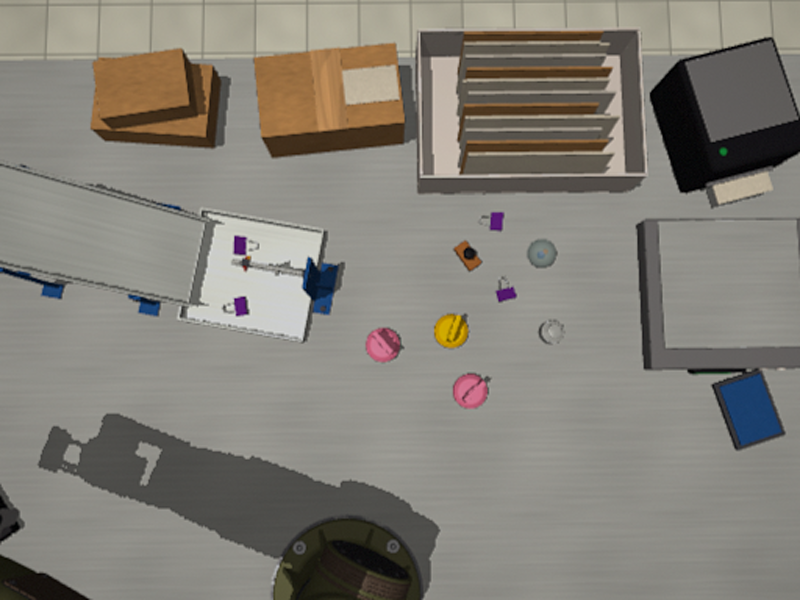

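View pics/side0b.png

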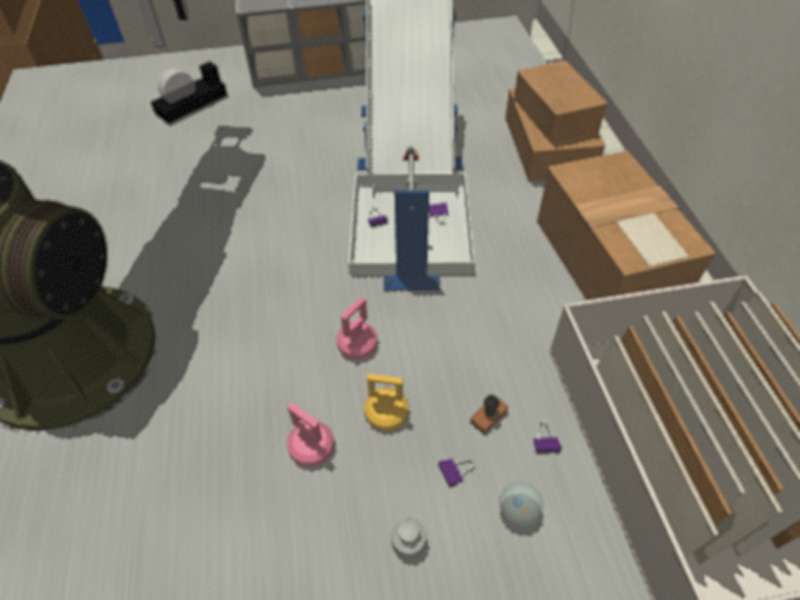

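Top view: the yellow magnet is near (451,331), with pink decoys at (384,345) and (471,391). The station is at the left, with the peg tip near (235,262). Side view: the yellow eye is near (385,385) and the peg tip near (410,155). I'll enlarge these areas for accurate pixels.

```bash
cat > h.py <<'E'
import numpy as np,cv2
from cell import read_state,cams
def K(c):
    f=192/np.tan(np.radians(c["vertical_fov"]/2));return f
def tri(obs):  # obs: list of (calib,(u,v)) native pixels
    A=[];b=[]
    for c,(u,v) in obs:
        f=K(c);R=np.array(c["R"]);t=np.array(c["t"]);a=(u-c["cx"])/f;d=(v-c["cy"])/f
        for k,q in((0,a),(1,d)):
            r=R[k]-q*R[2];A.append(r);b.append(q*t[2]-t[k])
    x,res,_,_=np.linalg.lstsq(np.array(A),np.array(b),rcond=None);return x,np.sqrt(res)
def onz(c,uv,z):
    f=K(c);R=np.array(c["R"]);t=np.array(c["t"])
    d=R.T@np.array([(uv[0]-c["cx"])/f,(uv[1]-c["cy"])/f,1]);o=-R.T@t
    return o+d*(z-o[2])/d[2]
def proj(c,X):
    p=np.array(c["R"])@X+np.array(c["t"]);f=K(c);return np.array([c["cx"]+f*p[0]/p[2],c["cy"]+f*p[1]/p[2]])
def crop(n,x,y,w,h,s):
    return cv2.resize(cv2.imread(n)[y:y+h,x:x+w],None,fx=s,fy=s,interpolation=cv2.INTER_CUBIC)
E
python3 - <<'E'
from h import *
t,s="pics/top0.png","pics/side0.png"
a=np.hstack([crop(t,262,180,64,48,6.25),crop(s,222,228,64,48,6.25)])
b=np.hstack([crop(t,140,145,64,48,6.25),crop(s,234,84,64,48,6.25)])
cv2.imwrite("pics/c1.png",np.vstack([a,b]))
E
```

```text
(no output)
```

View pics/c1.png

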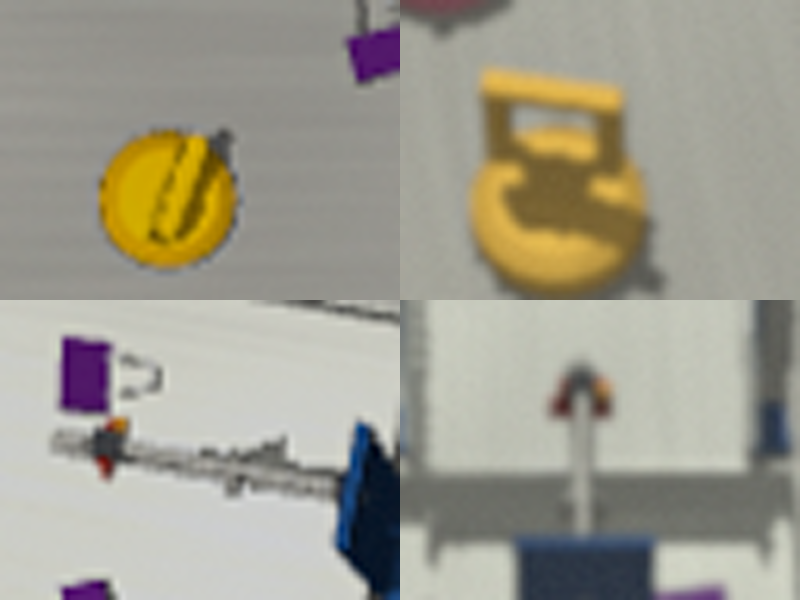

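Read off the 6.25x crops: the magnet's top bar runs (198,138) to (170,238) in the top view and (483,82) to (622,98) in the side view. The peg tip is at (52,440) in the top view, and the peg meets the upright near (340,490). The flap clamp is about (110,440).

Run:
```python
from h import *
ct,cs=cams.get_calibration("top"),cams.get_calibration("side")
T=lambda u,v:(262+u/6.25-.4,180+v/6.25-.4); S=lambda u,v:(222+(u-400)/6.25-.4,228+v/6.25-.4)
P=lambda u,v:(140+u/6.25-.4,145+(v-300)/6.25-.4)
a=onz(ct,T(198,138),88);b=onz(ct,T(170,238),88);print("bar",a,b,np.linalg.norm(a-b),(a+b)/2)
print("puck c",onz(ct,T(168,200),20))
a2=onz(cs,S(622,95),88);b2=onz(cs,S(483,80),88);print("side",a2,b2,np.linalg.norm(a2-b2),(a2+b2)/2)
p=onz(ct,P(52,440),150);q=onz(ct,P(340,490),150);d=(p-q)/np.linalg.norm(p-q);print("peg",p,q,np.linalg.norm(p-q),d,"yaw",np.degrees(np.arctan2(-d[0],d[1])))
print("side tip",onz(cs,(234+(580-400)/6.25-.4,84+(365-300)/6.25-.4),171))
# tray corners top z=28
c=[onz(ct,(x/1.5625,y/1.5625),28) for x,y in((203,210),(325,232),(304,341),(180,318))]
for i in range(4):
    e=c[i]-c[i-1];print(c[i],np.linalg.norm(e),np.degrees(np.arctan2(e[1],e[0])))
s=read_state();print(s["eef_pos"])
```

```text
bar [ 461.00779664 -194.58523633   88.        ] [ 419.80363867 -182.1269097    88.        ] 43.04639980403523 [ 440.40571766 -188.35607302   88.        ]
puck c [ 440.23383242 -187.45791571   20.        ]
side [ 463.95935069 -192.62941059   88.        ] [ 422.40772106 -178.9589995    88.        ] 43.742634398500904 [ 443.18353588 -185.79420504   88.        ]
peg [545.51766098 169.0498273  150.        ] [524.31189818  55.23319954 150.        ] 115.77525266416605 [0.18316317 0.98308253 0.        ] yaw -10.554060270285904
side tip [543.42278312 154.04353927 171.        ]
[656.64398107 243.92591014  28.        ] 193.25471843310171 -10.854014257359028
[615.18198369  30.02857244  28.        ] 217.87879268775245 -100.97020213330374
[424.6845033   66.50082777  28.        ] 193.95750937333875 169.16143115942756
[466.84655768 280.31717656  28.        ] 217.93363631896605 78.84506060610948
[185.83866465 517.46083599 213.02987995]
```

```bash
cat >> h.py <<'E'
def go(p1,yaw1,p0=None,yaw0=None):
    """shift (m) in tool axes & turn(deg) from pose0 (default measured) to p1,yaw1; yaw in deg, tool down"""
    if p0 is None:
        s=read_state();p0=s["eef_pos"];yaw0=np.degrees(s["eef_rot"][2])
    y=np.radians(yaw0);d=np.array(p1)-np.array(p0)
    t=(yaw0-yaw1+180)%360-180
    return np.round([(np.cos(y)*d[0]+np.sin(y)*d[1])/1e3,(np.sin(y)*d[0]-np.cos(y)*d[1])/1e3,-d[2]/1e3,t],4)
E
python3 - <<'E'
from h import *
s=read_state();p0=np.array(s["eef_pos"]);y0=np.degrees(s["eef_rot"][2])
# tool y at angle -17.5 -> yaw-90
y1=72.5;p1=np.array([441.5,-187,180])
print(go(p1,y1))
for i in range(3):
    a=p0+(p1-p0)*i/3;b=p0+(p1-p0)*(i+1)/3;ya=y0+(y1-y0)*i/3;yb=y0+(y1-y0)*(i+1)/3
    print(go(b,yb,a,ya))
c=cams.get_calibration("wrist");print(-np.array(c["R"]).T@np.array(c["t"])-p0)
E
```

```text
[-4.78700e-01 -5.76600e-01  3.30000e-02  8.77427e+01]
[-1.59600e-01 -1.92200e-01  1.10000e-02  2.92476e+01]
[-2.33100e-01 -8.97000e-02  1.10000e-02  2.92476e+01]
[-2.47300e-01  3.56000e-02  1.10000e-02  2.92476e+01]
[-63.53421878  23.63156845 170.89971672]
```

```bash
python3 -m handwheel '[[-0.032,-0.038,0.002,6],[-0.064,-0.077,0.004,12],[-0.096,-0.115,0.007,18],[-0.128,-0.154,0.009,24],[-0.16,-0.192,0.011,29]]' 0 20
python3 -m handwheel '[[-0.047,-0.018,0.002,6],[-0.093,-0.036,0.004,12],[-0.14,-0.054,0.007,18],[-0.186,-0.072,0.009,24],[-0.233,-0.09,0.011,29]]'
python3 -c "
from h import *
print(go([441.5,-187,180],72.5))"
```

```text
clock: 0.78
eef_pos: [271.7, 281.1, 202.1]
eef_rot: [-3.141, 0.0, 2.288]
wrist_force: [1.3, 0.8, 0.1]
finger_gap: 93.7
clock: 1.4
eef_pos: [357.2, 44.7, 191.3]
eef_rot: [3.141, 0.001, 1.779]
wrist_force: [2.0, 0.4, -0.5]
finger_gap: 94.3
[-2.4410e-01  3.4700e-02  1.1300e-02  2.9404e+01]
```

```bash
python3 -m handwheel '[[-0.05,0.007,0.002,6],[-0.1,0.014,0.004,12],[-0.15,0.021,0.006,18],[-0.2,0.028,0.009,24],[-0.244,0.035,0.011,29.4]]'
python3 -m handwheel '[[0,0,0,0],[0,0,0,0]]'
python3 - <<'E'
from h import *
c=cams.get_calibration("wrist");im=cams.camera("wrist")[:,:,::-1].copy();cv2.imwrite("pics/w1.png",im)
s=read_state();print(s["eef_pos"],s["eef_rot"])
print("predicted px of eye bar centre",proj(c,np.array([441.5,-187,88])),proj(c,np.array([462.5,-193.5,88])),proj(c,np.array([420.5,-180.5,88])))
cv2.imwrite("pics/w1b.png",cv2.resize(im,(800,600),interpolation=cv2.INTER_CUBIC))
E
```

```text
clock: 2.02
eef_pos: [442.0, -188.6, 180.2]
eef_rot: [3.141, 0.001, 1.261]
wrist_force: [0.1, 0.5, 0.4]
finger_gap: 94.2
clock: 2.28
eef_pos: [441.6, -188.3, 179.9]
eef_rot: [-3.141, 0.0, 1.262]
wrist_force: [0.0, -0.7, -0.7]
finger_gap: 93.7
[ 441.67839837 -187.92608021  180.09410368] [-3.14132193e+00  4.19800326e-04  1.26266451e+00]
predicted px of eye bar centre [256.8455229  195.29530042] [283.80387591 195.07051694] [229.89860436 195.51998856]
```

View pics/w1b.png

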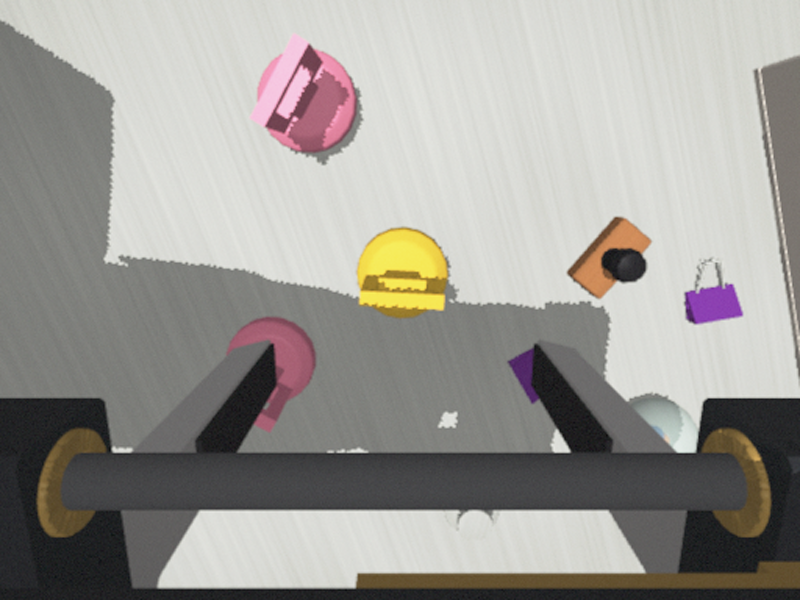

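The magnet's top bar lies between (360,299) and (445,302) in this 1.5625x view, almost square to the jaws. Its centre is about (402,300).

Run:
```python
from h import *
c=cams.get_calibration("wrist")
k=lambda u,v:(u/1.5625-.2,v/1.5625-.2)
a=onz(c,k(360,299),88);b=onz(c,k(445,302),88);m=(a+b)/2
ang=np.degrees(np.arctan2((b-a)[1],(b-a)[0]));print(a,b,np.linalg.norm(a-b),m,ang)
print(go([m[0],m[1],56],ang+90))
```

```text
[ 421.97513886 -176.84753041   88.        ] [ 463.70060099 -191.82183884   88.        ] 44.331073784849586 [ 442.83786992 -184.33468463   88.        ] -19.741894661300677
[0.0038 0.     0.1241 2.0872]
```

```bash
python3 -m handwheel '[[0.0035,0,0.02,1.8],[0.0035,0,0.05,1.8],[0.0035,0,0.08,1.8],[0.0035,0,0.105,1.8],[0.0035,0,0.124,1.8]]' 
python3 -m handwheel '[[0,0,0,0],[0,0,0,0],[0,0,0,0],[0,0,0,0],[0,0,0,0]]' 1 25
python3 -m handwheel '[[0,0,0,0],[0,0,0,0],[0,0,0,0],[0,0,0,0]]'
python3 -c "
from h import *
print(read_state())"
```

```text
clock: 2.95
eef_pos: [442.5, -183.5, 55.5]
eef_rot: [-3.141, 0.0, 1.233]
wrist_force: [0.7, 0.4, -0.3]
finger_gap: 94.2
clock: 3.58
eef_pos: [442.6, -183.5, 55.8]
eef_rot: [-3.142, 0.0, 1.233]
wrist_force: [0.1, 0.4, 0.2]
finger_gap: 47.4
clock: 4.08
eef_pos: [442.5, -183.5, 55.7]
eef_rot: [-3.141, 0.0, 1.233]
wrist_force: [-0.7, 0.1, -0.1]
finger_gap: 43.5
{'clock': 4.075, 'joints': array([-4.69415046e-01,  3.47937749e-01,  1.86768175e+00, -5.00348510e-04,
        9.26192668e-01, -1.31583620e-01]), 'qd': array([ 0.00015469,  0.00095193,  0.00227434, -0.00102409, -0.00112432,
       -0.00206536]), 'effort': array([ 4.30396618e-02, -4.87493598e+01, -2.83926791e+01,  8.91168904e-02,
       -1.95723292e-01, -1.97580361e-03]), 'eef_pos': array([ 442.48329021, -183.51960837,   55.68546267]), 'eef_rot': array([-3.14132251e+00,  3.67615980e-04,  1.23326565e+00]), 'wrist_force': array([-0.68262297,  0.13931404, -0.07392231]), 'moment': array([-0.00025811,  0.25571087,  0.00845685]), 'finger_gap': 43.53627606477811}
```

Gripped (gap 43.5 mm). Next I lift straight up and travel high over the station to a point beyond the peg tip.

```bash
python3 -m handwheel '[[0,0,-0.01,0],[0,0,-0.06,0],[0,0,-0.115,0],[0,0,-0.17,0],[0,0,-0.225,0]]'
python3 - <<'E'
from h import *
s=read_state();print(s["wrist_force"],s["finger_gap"]);p0=np.array(s["eef_pos"]);y0=np.degrees(s["eef_rot"][2])
p1=np.array([553,208.3,280]);m=(p0+p1)/2;ym=(y0+79.2)/2
print(go(m,ym));print(go(p1,79.2,m,ym))
E
```

```text
clock: 4.7
eef_pos: [442.1, -183.2, 283.2]
eef_rot: [3.141, 0.0, 1.233]
wrist_force: [0.8, 0.3, -3.2]
finger_gap: 43.6
[ 0.80565553  0.26084844 -3.17023175] 43.575256414434236
[ 2.0310e-01 -1.2500e-02  1.6000e-03 -4.2686e+00]
[ 2.0340e-01  2.6000e-03  1.6000e-03 -4.2686e+00]
```

```bash
python3 -m handwheel '[[0.03,-0.002,0,-1],[0.07,-0.004,0,-2],[0.115,-0.007,0,-3],[0.16,-0.01,0,-4],[0.203,-0.0125,0,-4.3]]' 
python3 -m handwheel '[[0.045,0.001,0,-1],[0.09,0.001,0,-2],[0.135,0.002,0,-3],[0.175,0.002,0,-4],[0.203,0.0025,0,-4.3]]'
python3 -c "
from h import *
s=read_state();print(s['finger_gap'],s['wrist_force'],s['joints']);print(go([553,208.3,131],79.2))"
```

```text
clock: 5.32
eef_pos: [497.5, 14.0, 283.8]
eef_rot: [3.141, 0.0, 1.309]
wrist_force: [0.2, -0.7, -2.4]
finger_gap: 43.5
clock: 5.95
eef_pos: [552.5, 211.1, 284.1]
eef_rot: [3.141, 0.0, 1.385]
wrist_force: [0.8, -0.3, -2.5]
finger_gap: 44.1
44.05035465063508 [ 0.79944467 -0.26457527 -2.54592487] [ 3.03308980e-01  3.53116803e-01  1.28865683e+00 -6.57926661e-04
  1.49935157e+00  4.88962690e-01]
[-0.0026  0.001   0.1531  0.1655]
```

```bash
python3 -m handwheel '[[-0.0025,0.001,0.03,0],[-0.0025,0.001,0.07,0],[-0.0025,0.001,0.11,0],[-0.0025,0.001,0.14,0],[-0.0025,0.001,0.153,0]]' 
python3 -m handwheel '[[0,0,0,0],[0,0,0,0]]'
python3 - <<'E'
from h import *
s=read_state();c=cams.get_calibration("wrist");im=cams.camera("wrist")[:,:,::-1].copy();cv2.imwrite("pics/w2.png",im)
print(s["eef_pos"],s["eef_rot"],s["wrist_force"],s["finger_gap"]);np.savez("w2.npz",**c)
for X in ([545.5,169,150],[524.3,55,150]):print(proj(c,np.array(X))*1.5625)
cv2.imwrite("pics/w2b.png",cv2.resize(im,(800,600),interpolation=cv2.INTER_CUBIC))
E
```

```text
clock: 6.58
eef_pos: [552.5, 208.2, 129.9]
eef_rot: [-3.14, 0.001, 1.385]
wrist_force: [0.1, 1.1, -1.8]
finger_gap: 44.1
clock: 6.82
eef_pos: [553.0, 208.3, 131.3]
eef_rot: [3.141, 0.001, 1.385]
wrist_force: [-0.1, -0.5, -3.0]
finger_gap: 43.9
[553.04570169 208.33598661 131.29850832] [3.14112925e+00 5.09683738e-04 1.38520921e+00] [-0.06918827 -0.47408727 -2.97340846] 43.872752620325215
[401.01220483 507.06682713]
[401.87660158 769.31501645]
```

View pics/w2b.png

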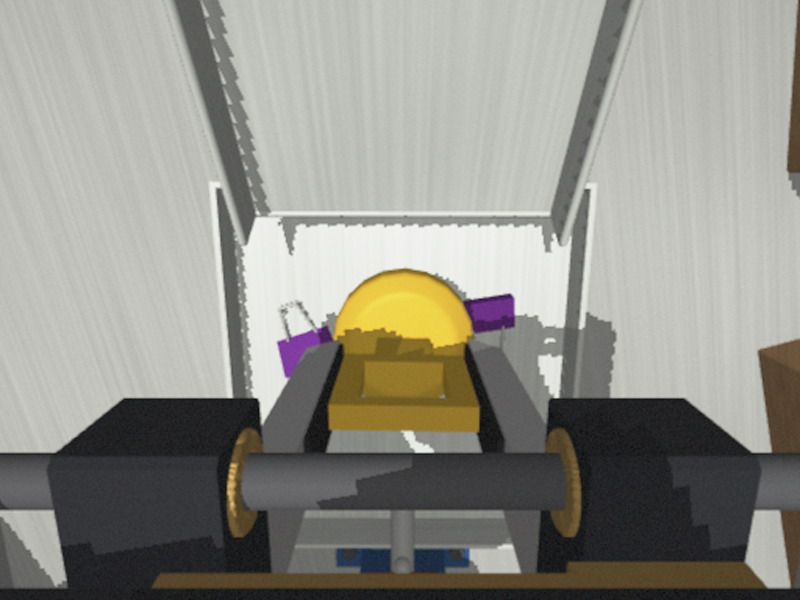

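The peg shows below the gripper rod at about column 402, rows 510 to 560, with red flap bits near row 572. The eye bar spans columns 329 to 480, centred on about 404.5. I'll enlarge this once to check alignment.

Run:
```python
from h import *
a=crop("pics/w2.png",198,215,120,60,6.5);b=crop("pics/w2.png",198,322,120,32,6.5)
b=cv2.convertScaleAbs(b,alpha=1.4,beta=10)
v=np.vstack([a,b])
for i in range(0,780,65):cv2.line(v,(i,385),(i,395),(0,0,255),1)
cv2.imwrite("pics/w2c.png",v);print(v.shape)
```

```text
(598, 780, 3)
```

View pics/w2c.png

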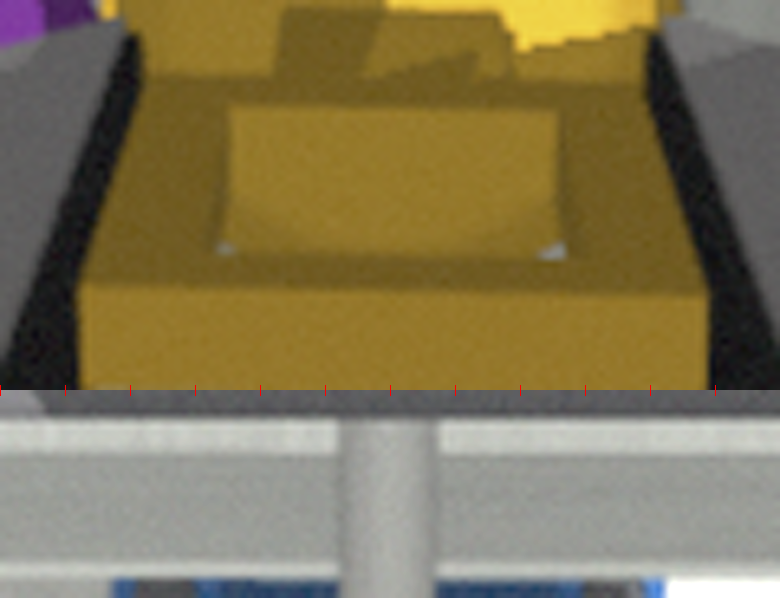

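Eye and peg are aligned to about 0.3 mm sideways and 0.3° in yaw. Heights give about 3 mm clearance above and below the bar. I'll move in slowly along −tool x.

```bash
python3 -m handwheel '[[-0.007,-0.0003,0,0],[-0.014,-0.0003,0,0],[-0.021,-0.0003,0,0],[-0.028,-0.0003,0,0],[-0.034,-0.0003,0,0]]' 
python3 -m handwheel '[[-0.003,0,0,0],[-0.006,0,0,0],[-0.009,0,0,0],[-0.012,0,0,0],[-0.015,0,0,0]]'
python3 - <<'E'
from h import *
s=read_state();print(s["eef_pos"],s["eef_rot"],s["wrist_force"],s["moment"])
ims=[]
for n in("side","top"):
    im=cams.camera(n)[:,:,::-1].copy();cv2.imwrite(f"pics/{n}1.png",im)
a=crop("pics/top1.png",130,140,64,48,6.25);b=crop("pics/side1.png",234,74,64,48,6.25)
cv2.imwrite("pics/c3.png",np.hstack([a,b]))
E
```

```text
clock: 7.5
eef_pos: [546.4, 174.5, 131.4]
eef_rot: [3.141, 0.0, 1.385]
wrist_force: [-0.3, 0.6, -2.0]
finger_gap: 43.6
clock: 8.12
eef_pos: [543.6, 159.6, 131.3]
eef_rot: [3.141, 0.0, 1.385]
wrist_force: [-0.0, 0.2, -2.9]
finger_gap: 43.7
[543.58735386 159.59610671 131.34378927] [3.14100480e+00 3.86846758e-04 1.38511336e+00] [-0.00658212  0.16596247 -2.89443357] [-1.32619903e-02  5.63674149e-02 -4.63941928e-05]
```

View pics/c3.png

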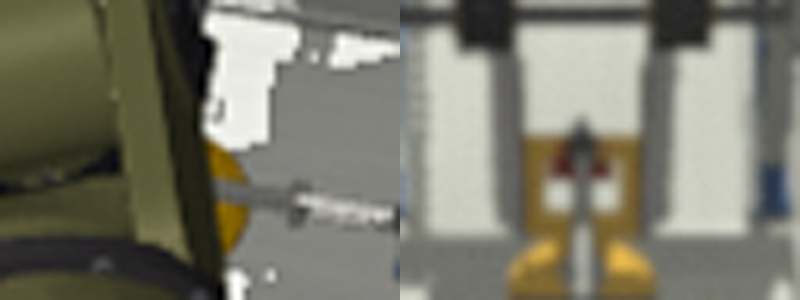

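In the side crop the eye frame (columns 525 to 640) is centred on the peg (column 583). There is no contact force, so I continue inward.

```bash
python3 -m handwheel '[[-0.003,0,0,0],[-0.006,0,0,0],[-0.009,0,0,0],[-0.012,0,0,0],[-0.015,0,0,0]]' 
python3 -m handwheel '[[-0.003,0,0,0],[-0.006,0,0,0],[-0.009,0,0,0],[-0.012,0,0,0],[-0.015,0,0,0]]'
```

```text
clock: 8.85
eef_pos: [540.8, 144.5, 131.4]
eef_rot: [3.141, 0.0, 1.385]
wrist_force: [0.8, 0.3, -3.1]
finger_gap: 43.8
clock: 9.48
eef_pos: [538.0, 129.6, 131.4]
eef_rot: [3.141, 0.0, 1.385]
wrist_force: [0.3, -0.8, -2.5]
finger_gap: 43.2
```

```bash
python3 -m handwheel '[[-0.003,0,0,0],[-0.006,0,0,0],[-0.009,0,0,0],[-0.012,0,0,0],[-0.014,0,0,0]]';python3 -c "
from h import *
print(read_state())"
```

```text
clock: 10.1
eef_pos: [535.4, 115.6, 131.4]
eef_rot: [3.141, 0.0, 1.385]
wrist_force: [0.0, 0.1, -3.3]
finger_gap: 43.7
{'clock': 10.1, 'joints': array([ 1.46113740e-01,  3.75557278e-01,  1.62035648e+00, -7.01187872e-04,
        1.14525010e+00,  3.32504323e-01]), 'qd': array([-0.0272435 , -0.01335081,  0.01868082,  0.00149147, -0.00518401,
       -0.02498022]), 'effort': array([ 1.50218918e-01, -5.61291862e+01, -3.36729097e+01,  5.75984234e-02,
        1.89396567e-03,  3.82974744e-02]), 'eef_pos': array([535.37756293, 115.61215938, 131.37883434]), 'eef_rot': array([3.14097894e+00, 4.63857202e-04, 1.38469493e+00]), 'wrist_force': array([ 0.02411008,  0.11820848, -3.316578  ]), 'moment': array([-0.05857265,  0.08652608,  0.03437201]), 'finger_gap': 43.669787956317165}
```

Before the shoulder I'll lower about 2.3 mm, so that the bar rides just above the peg and meets the shoulder squarely.

```bash
python3 -m handwheel '[[0,0,0.0008,0],[0,0,0.0016,0],[0,0,0.0023,0],[0,0,0.0023,0]]'; python3 -m handwheel '[[-0.002,0,0,0],[-0.004,0,0,0],[-0.006,0,0,0],[-0.007,0,0,0]]'
```

```text
clock: 10.6
eef_pos: [535.3, 115.7, 129.0]
eef_rot: [3.141, 0.001, 1.385]
wrist_force: [0.1, -0.4, -3.5]
finger_gap: 43.7
clock: 11.1
eef_pos: [534.0, 108.6, 129.0]
eef_rot: [3.141, 0.0, 1.385]
wrist_force: [0.0, 0.6, -2.4]
finger_gap: 43.6
```

```bash
python3 -m handwheel '[[-0.001,0,0,0],[-0.002,0,0,0],[-0.003,0,0,0],[-0.004,0,0,0]]'
```

```text
clock: 11.6
eef_pos: [533.6, 106.5, 129.1]
eef_rot: [3.14, -0.003, 1.385]
wrist_force: [4.5, 18.7, -6.7]
finger_gap: 43.9
```

```bash
python3 -m handwheel '[[-0.001,0,0,0],[-0.002,0,0,0],[-0.002,0,0,0]]'
```

```text
clock: 11.98
eef_pos: [533.7, 106.6, 129.2]
eef_rot: [3.139, -0.007, 1.386]
wrist_force: [4.6, 18.0, -6.6]
finger_gap: 43.8
```

Shoulder contact felt (about 18 N). I'll ease off, then draw back outward gently.

```bash
python3 -m handwheel '[[0.001,0,0,0],[0.002,0,0,0],[0.003,0,0,0],[0.004,0,0,0],[0.004,0,0,0]]'
python3 -c "
from h import *
s=read_state();print(s['moment'],s['eef_rot'])
cv2.imwrite('pics/side2.png',cams.camera('side')[:,:,::-1]);cv2.imwrite('pics/s2.png',crop('pics/side2.png',226,74,80,60,8))"
```

```text
clock: 12.6
eef_pos: [534.4, 110.5, 129.2]
eef_rot: [3.139, -0.007, 1.386]
wrist_force: [0.0, 0.1, -2.4]
finger_gap: 44.0
[-0.09133194  0.07193052  0.02928823] [ 3.13935848 -0.00669451  1.38566587]
```

View pics/s2.png

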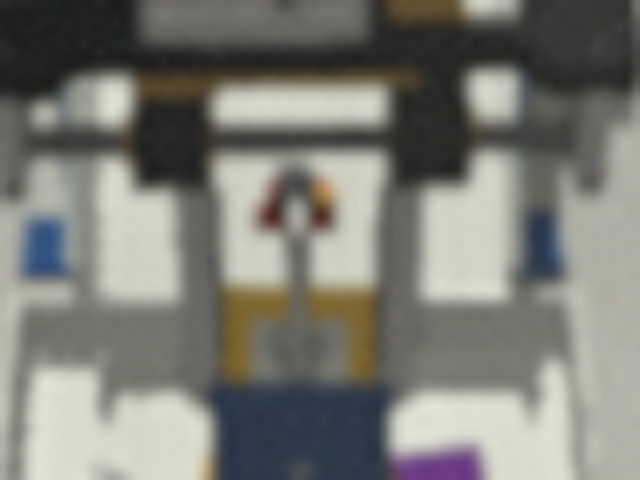

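The red flap hangs shut ahead of the eye (about (295,200)), and the eye is upright on the peg near the shoulder. I draw back.

```bash
python3 -m handwheel '[[0.003,0,0,0],[0.006,0,0,0],[0.009,0,0,0],[0.012,0,0,0]]'; python3 -m handwheel '[[0.001,0,0,0],[0.002,0,0,0],[0.003,0,0,0],[0.004,0,0,0],[0.005,0,0,0]]'
```

```text
clock: 13.15
eef_pos: [536.6, 122.5, 129.3]
eef_rot: [3.139, -0.007, 1.386]
wrist_force: [0.6, 0.3, -2.9]
finger_gap: 44.0
clock: 13.78
eef_pos: [537.6, 127.5, 129.3]
eef_rot: [3.139, -0.007, 1.386]
wrist_force: [-0.2, 0.5, -2.5]
finger_gap: 43.6
```

```bash
python3 -m handwheel '[[0.001,0,0,0],[0.002,0,0,0],[0.003,0,0,0]]'
```

```text
clock: 14.15
eef_pos: [538.1, 130.5, 129.3]
eef_rot: [3.139, -0.007, 1.386]
wrist_force: [-1.4, -0.5, -2.1]
finger_gap: 44.0
```

```bash
python3 -m handwheel '[[0.0007,0,0,0],[0.0014,0,0,0],[0.002,0,0,0]]'
```

```text
clock: 14.52
eef_pos: [538.5, 132.5, 129.4]
eef_rot: [3.139, -0.007, 1.386]
wrist_force: [-0.3, 0.8, -2.6]
finger_gap: 43.4
```

```bash
python3 -m handwheel '[[0.0007,0,0,0],[0.0014,0,0,0],[0.002,0,0,0]]'
```

```text
clock: 14.9
eef_pos: [538.9, 134.5, 129.4]
eef_rot: [3.139, -0.007, 1.386]
wrist_force: [0.3, 0.4, -2.5]
finger_gap: 43.8
```

```bash
python3 -m handwheel '[[0.0005,0,0,0],[0.001,0,0,0]]'
```

```text
clock: 15.15
eef_pos: [539.1, 135.5, 129.4]
eef_rot: [3.139, -0.007, 1.386]
wrist_force: [0.5, 0.1, -3.1]
finger_gap: 43.9
```

```bash
python3 -m handwheel '[[0.0005,0,0,0],[0.001,0,0,0]]'
```

```text
clock: 15.4
eef_pos: [539.3, 136.5, 129.4]
eef_rot: [3.139, -0.007, 1.386]
wrist_force: [1.1, -1.0, -2.8]
finger_gap: 44.0
```

```bash
python3 -m handwheel '[[0.0005,0,0,0],[0.001,0,0,0]]'
```

```text
clock: 15.65
eef_pos: [539.5, 137.6, 129.4]
eef_rot: [3.139, -0.007, 1.386]
wrist_force: [-0.0, 1.1, -2.3]
finger_gap: 44.0
```

```bash
python3 -m handwheel '[[0.0005,0,0,0],[0.001,0,0,0]]'
```

```text
clock: 15.9
eef_pos: [539.7, 138.6, 129.4]
eef_rot: [3.139, -0.007, 1.386]
wrist_force: [0.4, 1.0, -2.6]
finger_gap: 43.7
```

```bash
python3 -m handwheel '[[0.0005,0,0,0],[0.001,0,0,0]]'
```

```text
clock: 16.15
eef_pos: [539.8, 139.6, 129.4]
eef_rot: [3.139, -0.007, 1.386]
wrist_force: [0.9, 0.5, -2.6]
finger_gap: 43.8
```

```bash
python3 -m handwheel '[[0.0005,0,0,0],[0.001,0,0,0]]'
```

```text
clock: 16.4
eef_pos: [540.0, 140.6, 129.4]
eef_rot: [3.139, -0.007, 1.386]
wrist_force: [-0.2, -0.3, -2.8]
finger_gap: 43.8
```

```bash
python3 -m handwheel '[[0.0005,0,0,0],[0.001,0,0,0]]'
```

```text
clock: 16.65
eef_pos: [540.2, 141.6, 129.4]
eef_rot: [3.139, -0.007, 1.386]
wrist_force: [-0.2, -0.2, -2.0]
finger_gap: 43.9
```

```bash
python3 -m handwheel '[[0.0005,0,0,0],[0.001,0,0,0]]'
```

```text
clock: 16.9
eef_pos: [540.3, 142.3, 129.4]
eef_rot: [3.14, -0.006, 1.386]
wrist_force: [-0.9, -4.8, -1.7]
finger_gap: 44.0
```

Contact with the flap: −4.8 N. I hold this target for a bit over a second.

```bash
python3 -m handwheel '[[0.0003,0,0,0],[0.0003,0,0,0]]'
```

```text
clock: 17.15
eef_pos: [540.4, 142.3, 129.4]
eef_rot: [3.14, -0.005, 1.386]
wrist_force: [-1.3, -4.7, -2.7]
finger_gap: 43.6
```

```bash
python3 -m handwheel '[[0.0003,0,0,0],[0.0003,0,0,0],[0.0003,0,0,0],[0.0003,0,0,0],[0.0003,0,0,0]]';python3 -m handwheel '[[0.0003,0,0,0],[0.0003,0,0,0],[0.0003,0,0,0],[0.0003,0,0,0]]'
```

```text
clock: 17.77
eef_pos: [540.4, 142.3, 129.4]
eef_rot: [3.14, -0.005, 1.386]
wrist_force: [-2.3, -5.1, -1.3]
finger_gap: 43.7
clock: 18.27
eef_pos: [540.4, 142.3, 129.3]
eef_rot: [3.14, -0.005, 1.385]
wrist_force: [-2.2, -5.9, -1.9]
finger_gap: 43.6
```

Held 1.4 s at about 5 N and it is locked. I ease inward off the flap, then lower until the peg takes the weight.

```bash
python3 -m handwheel '[[-0.0015,0,0,0],[-0.003,0,0,0],[-0.004,0,0,0],[-0.004,0,0,0]]'; python3 -m handwheel '[[0,0,0.0004,0],[0,0,0.0008,0],[0,0,0.001,0],[0,0,0.001,0]]'
```

```text
clock: 18.77
eef_pos: [539.6, 138.4, 129.3]
eef_rot: [3.14, -0.005, 1.385]
wrist_force: [0.1, 0.1, -3.3]
finger_gap: 43.8
clock: 19.27
eef_pos: [539.6, 138.4, 128.4]
eef_rot: [3.14, -0.005, 1.385]
wrist_force: [0.3, -0.1, -2.8]
finger_gap: 43.9
```

```bash
python3 -m handwheel '[[0,0,0.0003,0],[0,0,0.0005,0],[0,0,0.0005,0]]'
```

```text
clock: 19.65
eef_pos: [539.6, 138.4, 127.8]
eef_rot: [3.14, -0.005, 1.385]
wrist_force: [-0.2, -0.1, -2.3]
finger_gap: 43.6
```

```bash
python3 -m handwheel '[[0,0,0.0003,0],[0,0,0.0005,0],[0,0,0.0005,0]]'
```

```text
clock: 20.02
eef_pos: [539.7, 138.4, 127.5]
eef_rot: [3.14, -0.005, 1.385]
wrist_force: [-0.6, 0.2, -0.4]
finger_gap: 43.6
```

The peg now carries the weight. I open the gripper and let it settle.

```bash
python3 -m handwheel '[[0,0,0,0],[0,0,0,0],[0,0,0,0],[0,0,0,0],[0,0,0,0]]' 0.3; python3 -m handwheel '[[0,0,0,0],[0,0,0,0],[0,0,0,0],[0,0,0,0]]'
```

```text
clock: 20.65
eef_pos: [539.7, 138.4, 127.5]
eef_rot: [3.14, -0.005, 1.385]
wrist_force: [0.1, 0.0, 0.3]
finger_gap: 65.7
clock: 21.15
eef_pos: [539.7, 138.4, 127.5]
eef_rot: [3.14, -0.005, 1.385]
wrist_force: [0.3, 0.6, 0.5]
finger_gap: 65.7
```

```bash
python3 -m handwheel '[[0,0,-0.01,0],[0,0,-0.025,0],[0,0,-0.05,0],[0,0,-0.08,0],[0,0,-0.12,0]]'; python3 -m handwheel '[[0,0,-0.03,0],[0,0,-0.06,0],[0,0,-0.06,0],[0,0,-0.06,0]]'
python3 - <<'E'
from h import *
for n in("side","top","wrist"):cv2.imwrite(f"pics/{n}3.png",cams.camera(n)[:,:,::-1])
a=crop("pics/side3.png",226,74,80,90,5);b=cv2.resize(cv2.imread("pics/wrist3.png"),(400,450)[:1]+(300,))
b=cv2.copyMakeBorder(b,0,150,0,0,cv2.BORDER_CONSTANT);b[300:]=cv2.resize(cv2.imread("pics/top3.png")[120:270,80:480],(400,150))
cv2.imwrite("pics/c4.png",np.hstack([a,b]))
E
```

```text
clock: 21.78
eef_pos: [539.0, 137.8, 249.2]
eef_rot: [3.14, -0.005, 1.385]
wrist_force: [-0.3, -0.4, 0.6]
finger_gap: 65.8
clock: 22.28
eef_pos: [538.6, 137.5, 308.8]
eef_rot: [3.141, -0.004, 1.385]
wrist_force: [0.8, -0.2, -0.4]
finger_gap: 66.0
```

View pics/c4.png

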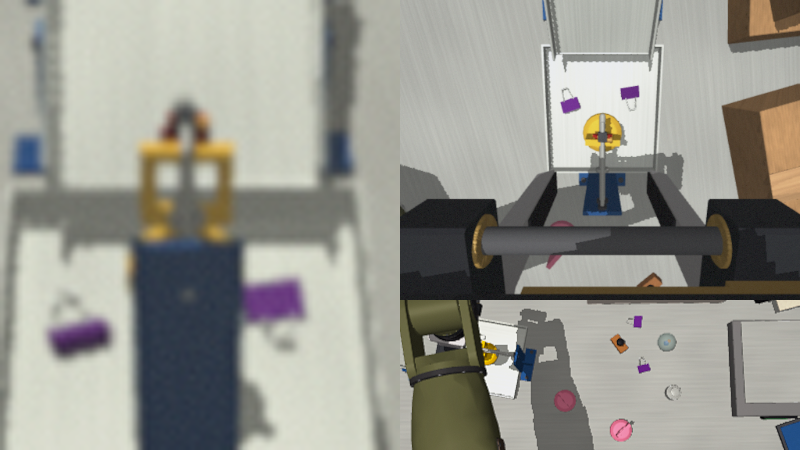

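The magnet hangs upright on the peg, behind the shut red flap. The clips and other objects are where they were. I check stillness, then hand in.

```bash
python3 -m handwheel '[[0,0,0,0],[0,0,0,0],[0,0,0,0],[0,0,0,0],[0,0,0,0]]'; python3 -m handwheel '[[0,0,0,0],[0,0,0,0],[0,0,0,0],[0,0,0,0]]'
python3 - <<'E'
from h import *
from cell import manip
a=cv2.imread("pics/side3.png").astype(int);b=cams.camera("side")[:,:,::-1].astype(int)
d=np.abs(a-b)[74:164,226:306];print("diff",d.mean(),d.max())
print(manip.sign_off())
E
```

```text
clock: 23.05
eef_pos: [538.7, 137.5, 308.3]
eef_rot: [3.141, -0.004, 1.385]
wrist_force: [0.9, -0.2, -0.4]
finger_gap: 66.3
clock: 23.55
eef_pos: [538.7, 137.5, 308.3]
eef_rot: [3.141, -0.004, 1.385]
wrist_force: [0.3, 0.2, 0.9]
finger_gap: 66.0
diff 1.1981481481481482 8
the job is handed in; nothing more can be done
None
```

The yellow magnet is hanging on the peg, locked behind the closed flap, and the job was handed in at about 24 s.

- **Insertion:** I slid the eye along the peg under the flap, with no noticeable force, until it met the shoulder. That contact reached about 19 N at the wrist, firmer than I intended. I eased off straight away, and a side picture then showed the flap shut.
- **Lock test:** I drew the magnet back about 36 mm until the eye met the closed flap. I held a pull of about 5–6 N for 1.4 s, and it did not give.
- **Release:** I moved back about 4 mm off the flap and lowered until the peg took the weight, with the wrist force near zero. Then I opened the gripper and went straight up.
- **Last checks:** The final pictures show the magnet upright behind the closed flap, with the other objects where they were. Two side pictures about 1.3 s apart differ only by image noise, so it hangs still. Nothing touches the robot. No check failed or disagreed.

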